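# Seat the camera adapter on the microscope's keyed tube mount and hold it home

## Task

The binocular head is off the microscope: pick up the knurled camera adapter from the bench and set it, camera thread up, over the spigot of the tube mount on top of the microscope's arm. Turn it until the hidden keyways in its bore drop over the mount's two locating pins, then press it fully home against the sprung seal ring and finish while still holding it there, pressed flush and level, so that the clamp screw can be tightened. Do not force it down on the pins, and leave the eyepiece, the vial rack and the binocular head where they are.

Things in the scene. Friction and masses are not known exactly. Their poses are not given: they have to be found in the camera images.
- adapter_center (a point): Camera adapter, loose, 0.24-0.36 kg, upright on the bench. Black knurled collar 58 mm across (grip zone 15 to 38 mm above its underside; skirt below 57 mm across) with a bare-metal camera thread 25 mm across, 14 mm tall on top; 52 mm tall in all. This point: on its axis, 26 mm above the underside, mid grip zone; z is its axis, up.
- adapter: The same adapter; origin: centre of its underside. There a round bore 42 mm across, 15 mm deep. Four keyways 90 degrees apart are cut in the bore's wall, 8 mm wide, out to 26 mm from the axis, open at the underside, 15 mm high. They do not show on the outside and are not marked: their bearing relative to the adapter's x axis is not known.
- mount (a point): Tube mount on the microscope's arm, fixed, facing up. This point: on its axis at the flat steel seat (66 mm across), 240 mm above the bench; z up, x towards the limb (rear), -x the front. On the seat stands a steel spigot 40 mm across, 13.5 mm tall, its top 3 mm chamfered to 35 mm. The arm is level with the seat, 80 mm across here; nothing stands above the seat.
- pin (a point): Top of the rear one of two steel locating pins, each 4.6 mm thick, standing upright on the seat against the spigot's flank, 22 mm from the mount's axis on its +x (rear) and -x (front) sides, 8 mm tall. The adapter's underside stops on their tops, 8 mm above the seat, unless keyways are over both (within about 4 degrees): then it goes down to the seal ring and, pressed, to the seat.
- seal (a joint): Sprung black rubber seal ring round the spigot's foot, 55 mm across: how far it is pressed, m. 0 = up, 3 mm above the seat; 0.003 = flush with the seat. It pushes up with 5 N at 0 and 8 N at 0.003, more than the adapter's weight, so the adapter rises 3 mm if not pressed. It stays 0 while the adapter rests on the pins.
- microscope: White upright microscope, fixed, head removed; origin: on the bench under the mount's axis, axes as the mount's. Foot 190 mm wide and 45 mm tall, from 105 mm in front of the axis to 150 mm behind it; stage 150 mm wide at 122 mm height; C-shaped limb behind, up to the arm's top at 236 mm.
- eyepiece_center (a point): Bystander: a loose eyepiece standing on the bench, 33 mm across and 56 mm tall; this point is half-way up its axis.
- rack_center (a point): Bystander: grey vial rack with vials, 75 x 170 mm, 75 mm tall; this point is its centre, 37 mm above the bench; y along its length.
- head_center (a point): Bystander: the microscope's white binocular head standing on the bench, about 90 mm wide, 180 mm long and 110 mm tall, its eyepiece tubes sloping up to its -x side; this point is on its block, 37 mm above the bench.

How it is judged:
By the outcome, as a careful person would: the job done as asked, in the order asked, and still so for the second after the job is handed in, while the arm keeps its last pose, push and grip.
It also fails if it takes over 54 s, if anything falls off the work surface, if the arm or the gripper's body presses on something with over 40 N, if the wrist force passes 120 N, or if a joint passes its speed limit or range.

## Robot

A 6-joint arm with a two-finger parallel gripper is mounted at the origin on the work surface. World frame = base frame: x ahead of the robot, y to its left, z up, the work surface at z = 0. Lengths are in mm, angles in rad, forces in N, time in s.
With the tool pointing down it reaches from about 400 to 925 mm from the base axis. Payload 12.5 kg.
Tool frame: the origin (TCP) lies at the very end of the fingers, on their centre line; the grasp point (between the pads) lies 19 mm behind it; z points along the fingers, y is the direction in which the jaws open and shut (so a half turn about z gives the same grasp; the last joint's range is limited). The gripper opens to 95 mm and grips with 3 to 60 N. Pads are 20 mm wide; open, the fingers measure 119 mm over their backs; the gripper's body (75 mm by 180 mm) begins 59 mm behind the grasp point.
Start: joints at [1.129, 0.491, 1.559, -0, 1.092, -0.106], TCP at [205.937, 590.116, 214.661] pointing down, gripper open.
Joint ranges: [-3.1, 3.1], [-0.84, 2.19], [0.05, 2.79], [-1.13, 4.28], [0.06, 2.93], [-2.69, 2.69]. Speed limits (rad/s): [2.22, 2.22, 2.79, 3.14, 3.14, 3.14].

## Interface

Orientations are given as [roll, pitch, yaw] about the fixed x, y, z axes, in that order (R = Rz(yaw) Ry(pitch) Rx(roll)).
In Python, from cell import env gives the robot as it stands.
- The arm moves only by the shell command python3 -m pendant 'ROWS'. ROWS is JSON, a list that holds one entry, the list of rows, each a list of 5 numbers: the opening, from 0 (shut) to 1 (fully open), then the shift along the tool's x, y, z in m, then the turn about the tool's z in rad. A call has exactly 8 rows; each row is the pose to reach, as a shift and turn from the pose commanded when the call began, along the tool's axes at that moment; what a row does not reach only later rows make up. A row lasts 1/10 s, in which the tool goes at most 50 mm and 8.59 degrees, less where a joint would pass 70% of its speed; a pose out of reach is approached as far as the arm can. A call with a gripper value outside its range is refused whole. The fingers move at their own pace and stop on an object; the grip force is fixed at half the most. Time passes only in rows, so rows that repeat a pose let the fingers close, or fill a call up. It gives the time, the measured TCP pose, the force and the opening at its end, in the units of the state.
- env.state(): the state, without advancing time (a new reading comes with each control period).
- env.read_camera(name): name is "side" or "top" or "wrist"; returns a dict with "image" (400x640x3 uint8, blue, green, red), "range_z" (400x640 float32, mm along the optical axis (not along the pixel's ray), 0 where there is no reading), "fx", "fy", "cx", "cy" (pixels), "rvec" (rotation vector, rad) and "tvec" (3), from world to camera coordinates, as OpenCV has them; the wrist camera has in their place "tool_from_camera" (4x4, takes a point from camera to tool coordinates, whose origin is the TCP and whose axes are the flange's). Camera axes: x right, y down, z forward; pixel columns grow to the right and rows downward; lengths in mm; the calibration is good to about 2 mm. A picture is of the moment at which its call begins: read the wrist's pose just before it.
- env.job_done(): hands the job in, once; it reports no verdict.
The state is a dict: "t": time; "joints": joint angles; "qvel": joint speeds; "tau": joint torques, N m; "eef_pos": TCP position; "tcp_rot": TCP orientation; "ft_force": force on the tool from outside, world axes, zero at the start; "moment": the same for the moment, N m; "opening": opening from 0.0 (shut) to 1.0 (fully open).
Only numpy, scipy, OpenCV 4.12 (cv2) and the standard library are available. Lean on these libraries where they do the work, as an engineer would, in place of code of your own. Each camera call takes 0.05 s, during which the arm holds its last target. There are 200 camera calls.

## Working session

There is one attempt and no reset: what is moved stays moved. The work goes in short steps, Python scripts to look and compute and a shell command to move; the robot and the scene stay as the last step left them, time stands still between calls to the robot, and variables do not carry over. Pictures are saved under pics/ and viewed, about 8 in all and at most 12, crops included, and the job is handed in when it is done.

```bash
mkdir -p pics; ls
python3 - <<'E'
from cell import env
import cv2,numpy as np
s=env.state();print(s)
a=[env.read_camera(n) for n in("side","top")]
for n,c in zip(("side","top"),a):
    np.savez(f"{n}.npz",**c); print(n,c['fx'],c['cx'],c['cy'],c['rvec'],c['tvec'])
cv2.imwrite("pics/a.png",cv2.resize(np.vstack([c['image'] for c in a]),(480,600),interpolation=cv2.INTER_AREA) if 0 else a[1]['image'])
cv2.imwrite("pics/b.png",a[0]['image'])
E
```

```text
pics
{'t': 0.0, 'joints': array([ 1.12939550e+00,  4.91541219e-01,  1.55947105e+00, -4.06331736e-06,
        1.09168006e+00, -1.05636028e-01]), 'qvel': array([-0.00014316, -0.00035936, -0.00104867,  0.00061001, -0.00048316,
       -0.00144066]), 'tau': array([-9.17077887e-04, -6.12642717e+01, -2.58181643e+01,  6.93516224e-02,
        4.81349160e-02, -6.39425434e-05]), 'eef_pos': array([205.82551468, 589.87172965, 214.06570201]), 'tcp_rot': array([-3.14049873e+00, -1.12365154e-04,  2.80582967e+00]), 'ft_force': array([-0.16814171,  0.03537521,  0.08554415]), 'moment': array([-0.02104361, -0.00661693, -0.03004348]), 'opening': 1.0009276567850636}
side 429.21144321207595 324.80065678182547 203.38885408408655 [ 0.43759211 -2.78671379  1.13949181] [ 505.91116584  237.50934742 1061.74966903]
top 396.0558764012786 320.49214827385447 198.3587042915753 [ 2.1519477  -2.15473802  0.12755512] [  -6.50772777  547.30666174 1024.51783284]
```

View pics/a.png

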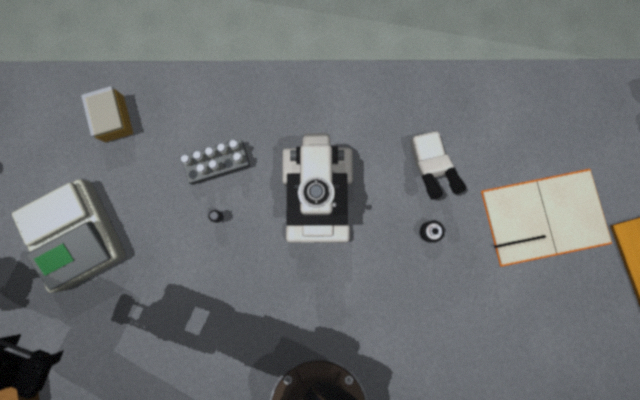

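View pics/b.png

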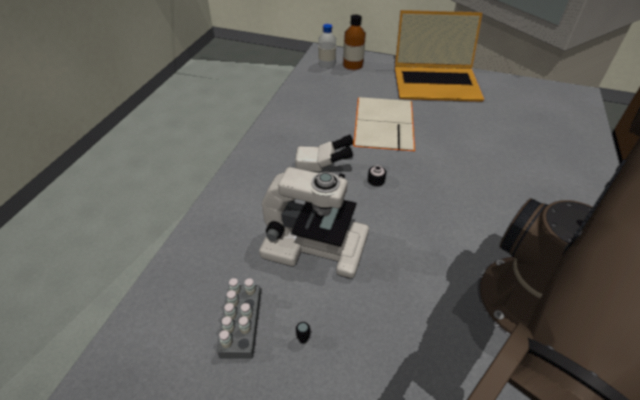

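The top view shows the adapter at (432,231), the mount at (317,191), the head at about (435,160), the eyepiece at (215,215) and the rack at (215,160). Next I'll cast rays for these.

```bash
cat > h.py <<'E'
import numpy as np,cv2
from scipy.spatial.transform import Rotation as Ro
def ray(c,u,v,z):
    R=cv2.Rodrigues(c['rvec'])[0];o=-R.T@c['tvec']
    d=R.T@np.array([(u-c['cx'])/c['fx'],(v-c['cy'])/c['fy'],1]);return (o+d*(z-o[2])/d[2])
def wray(c,s,u,v,z):
    T=c['tool_from_camera'];Rw=Ro.from_euler('xyz',s['tcp_rot']).as_matrix()
    o=Rw@T[:3,3]+s['eef_pos'];d=Rw@T[:3,:3]@np.array([(u-c['cx'])/c['fx'],(v-c['cy'])/c['fy'],1])
    return o+d*(z-o[2])/d[2]
def totool(s,dw):return Ro.from_euler('xyz',s['tcp_rot']).as_matrix().T@np.asarray(dw)
E
python3 - <<'E'
from h import *
from cell import env
c=dict(np.load('top.npz'));b=dict(np.load('side.npz'));s=env.state()
a=ray(c,432,231,45);print('adapter',a, ray(b,377,170,52));m=ray(c,317,191,250);print('mount',m,ray(b,325,180,250))
for n,u,v,z in(('head',430,150,70),('tubes',443,190,100),('eyep',215,215,56),('rack',216,160,70)):print(n,ray(c,u,v,z))
print('d tool',totool(s,a-s['eef_pos']))
# microscope edges yaw via foot
print(ray(c,287,235,45),ray(c,350,235,45))
E
```

```text
adapter [ 459.44783264 -298.69615738   45.        ] [ 456.69309416 -294.92442673   52.        ]
mount [535.92105423  -1.30824607 250.        ] [532.58675258   5.48727108 250.        ]
head [ 669.89613823 -294.25280314   70.        ]
tubes [ 559.60839895 -314.88787105  100.        ]
eyep [501.27805832 267.95913645  56.        ]
rack [644.56226123 266.18810881  70.        ]
d tool [-532.3489399  -755.20001637  169.77058771]
[449.44214167  80.45497738  45.        ] [449.26341299 -84.35882511  45.        ]
```

```bash
python3 -m pendant '[[[1,-0.03,-0.036,-0.02,-0.04],[1,-0.06,-0.072,-0.04,-0.08],[1,-0.09,-0.108,-0.06,-0.12],[1,-0.12,-0.144,-0.08,-0.16],[1,-0.15,-0.18,-0.1,-0.2],[1,-0.18,-0.216,-0.12,-0.24],[1,-0.21,-0.252,-0.136,-0.28],[1,-0.24,-0.288,-0.136,-0.335]]]'; python3 -c "
from h import *
from cell import env
s=env.state();print(s['eef_pos'],s['tcp_rot'],s['joints']);print(totool(s,[459-s['eef_pos'][0],-298-s['eef_pos'][1],0]))"
```

```text
t: 0.9
eef_pos: [337.5, 239.4, 352.3]
tcp_rot: [3.14, 0.003, -3.14]
ft_force: [1.0, 0.5, -1.3]
opening: 1.003
[337.50128228 239.38645105 352.28999505] [ 3.14015180e+00  2.80921484e-03 -3.13992126e+00] [ 4.56949974e-01  4.44884989e-02  1.81614552e+00  6.14592042e-05
  1.27780201e+00 -1.11553743e+00]
[-1.20599889e+02 -5.37588702e+02 -4.35793927e-01]
```

```bash
python3 -m pendant '[[[1,-0.02,-0.045,0,0],[1,-0.04,-0.09,0,0],[1,-0.06,-0.135,0,0],[1,-0.08,-0.18,0,0],[1,-0.1,-0.225,0,0],[1,-0.12,-0.27,0,0],[1,-0.12,-0.315,0,0],[1,-0.12,-0.36,0,0]]]'; python3 -m pendant '[[[1,0,-0.045,0.015,0],[1,0,-0.09,0.03,0],[1,0,-0.135,0.055,0],[1,0,-0.175,0.085,0],[1,0,-0.175,0.12,0],[1,0,-0.175,0.15,0],[1,0,-0.175,0.17,0],[1,0,-0.175,0.17,0]]]'
python3 - <<'E'
from h import *
from cell import env
s=env.state();c=env.read_camera('wrist');print(s['eef_pos'],s['tcp_rot'],s['joints'],c['tool_from_camera'])
np.savez('w.npz',**c,**s);cv2.imwrite('pics/c.png',c['image'])
T=c['tool_from_camera']
E
```

```text
t: 1.7
eef_pos: [456.6, -121.3, 350.1]
tcp_rot: [3.141, -0.001, 3.141]
ft_force: [0.8, 0.8, -0.2]
opening: 1.001
t: 2.5
eef_pos: [455.5, -293.6, 178.0]
tcp_rot: [3.138, -0.004, 3.14]
ft_force: [0.6, 0.8, 0.2]
opening: 0.998
[ 455.52099444 -293.60838932  177.95975513] [ 3.13815308 -0.00394745  3.1404718 ] [-6.94500415e-01  4.18185377e-01  1.80284028e+00  1.53156765e-04
  9.25801304e-01 -2.26426149e+00] [[ 8.79018559e-04 -9.63195093e-01 -2.68801862e-01  7.42385760e+01]
 [ 9.99999563e-01  9.31835054e-04 -6.89012214e-05  9.13468187e-01]
 [ 3.16844316e-04 -2.68801684e-01  9.63195491e-01 -1.71481551e+02]
 [ 0.00000000e+00  0.00000000e+00  0.00000000e+00  1.00000000e+00]]
```

View pics/c.png

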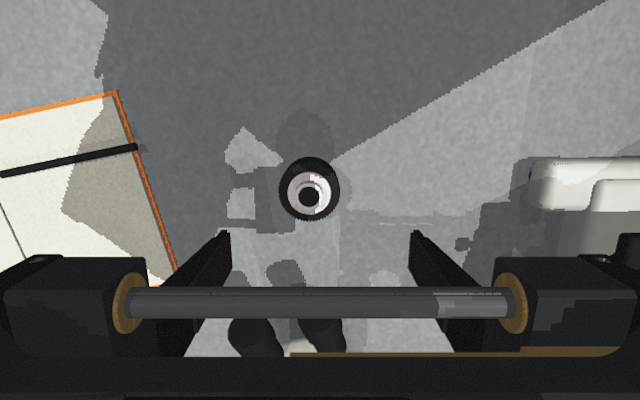

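The wrist view shows the adapter, with its thread ring at (309,195). The head's tubes are ahead, at (255,330) and (320,330).

Run:
```python
from h import *
w=dict(np.load('w.npz'))
im=w['image'];h=cv2.cvtColor(im,cv2.COLOR_BGR2GRAY)
sub=h[150:230,270:350]
for nm,m,z in(('dark',(sub<45),38),):
    m=cv2.morphologyEx(m.astype('uint8'),cv2.MORPH_OPEN,np.ones((3,3)))
    cs=max(cv2.findContours(m,0,2)[0],key=cv2.contourArea);(x,y),r=cv2.minEnclosingCircle(cs);print(nm,x+270,y+150,r,wray(w,w,x+270,y+150,z))
print('ring',wray(w,w,309.5,195.5,52))
for u,v,z in((249,318,100),(320,318,100)):print('tube',wray(w,w,u,v,z))
R=w['range_z'];print(R[195,309],R[190,290:330:4],R[325,245:340:8])
p=wray(w,w,309.5,195.5,52);print('tool d',totool(w,p-w['eef_pos']))
```

```text
dark 308.73828887939453 188.3309555053711 31.790891647338867 [ 457.24319985 -302.52339879   38.        ]
ring [ 460.45910048 -301.48098151   52.        ]
tube [ 553.04215625 -351.28735976  100.        ]
tube [ 553.18364257 -292.27351134  100.        ]
306.67548 [316.76486 315.8715  305.08505 304.2344  304.4474  304.73248 305.04294
 306.95963 316.36383 315.9666 ] [287.72314 286.2753  285.75714 293.9706  401.20776 400.88593 401.85666
 278.24054 276.82117 276.20242 273.26392 273.2698 ]
tool d [ -5.44410641  -8.30018211 125.91144187]
```

```bash
python3 -m pendant '[[[1,-0.004,-0.008,0.03,0],[1,-0.004,-0.008,0.06,0],[1,-0.004,-0.008,0.09,0],[1,-0.004,-0.008,0.12,0],[1,-0.004,-0.008,0.145,0],[1,-0.004,-0.008,0.16,0],[1,-0.004,-0.008,0.169,0],[1,-0.004,-0.008,0.169,0]]]';  python3 -m pendant '[[[0.5,0,0,0,0],[0.5,0,0,0,0],[0.5,0,0,0,0],[0.5,0,0,0,0],[0.5,0,0,0,0],[0.5,0,0,0,0],[0.5,0,0,0,0],[0.5,0,0,0,0]]]'
```

```text
t: 3.35
eef_pos: [460.9, -302.4, 11.6]
tcp_rot: [3.142, 0.0, 3.141]
ft_force: [-0.2, 0.2, -0.1]
opening: 1.001
t: 4.15
eef_pos: [460.7, -302.4, 11.8]
tcp_rot: [-3.141, 0.0, 3.141]
ft_force: [-0.7, 0.1, 4.8]
opening: 0.605
```

```bash
python3 -m pendant '[[[0.4,0,0,-0.01,0],[0.4,0,0,-0.03,0],[0.4,0,0,-0.065,0],[0.4,0,0,-0.105,0],[0.4,0,0,-0.145,0],[0.4,0,0.005,-0.185,0],[0.4,0,0.02,-0.225,0],[0.4,0,0.05,-0.265,0]]]';  python3 -m pendant '[[[0.4,0,0.035,-0.035,0],[0.4,0,0.07,-0.06,0],[0.4,-0.02,0.105,-0.075,0],[0.4,-0.05,0.14,-0.085,0],[0.4,-0.08,0.175,-0.085,0],[0.4,-0.11,0.21,-0.085,0],[0.4,-0.125,0.235,-0.085,0],[0.4,-0.13,0.25,-0.085,0]]]'; python3 -m pendant '[[[0.4,0,0,0,0],[0.4,0,0,0,0],[0.4,0,0,0,0],[0.4,0,0,0,0],[0.4,0,0,0,0],[0.4,0,0,0,0],[0.4,0,0,0,0],[0.4,0,0,0,0]]]'
python3 - <<'E'
from h import *
from cell import env
s=env.state();c=env.read_camera('wrist');print(s['eef_pos'],s['tcp_rot'],s['joints'],s['ft_force'])
np.savez('w2.npz',**c,**s);cv2.imwrite('pics/d.png',c['image'])
E
```

```text
t: 4.95
eef_pos: [460.0, -252.4, 278.2]
tcp_rot: [3.141, -0.0, 3.139]
ft_force: [1.2, 0.3, -2.5]
opening: 0.607
t: 5.75
eef_pos: [591.2, -0.3, 360.9]
tcp_rot: [3.141, -0.002, -3.141]
ft_force: [-0.6, 0.3, -3.2]
opening: 0.608
t: 6.55
eef_pos: [590.8, -2.5, 361.6]
tcp_rot: [3.142, 0.0, 3.141]
ft_force: [-0.8, -0.3, -3.6]
opening: 0.609
[590.77779234  -2.50475291 361.57549079] [3.14155148e+00 2.40037445e-05 3.14068306e+00] [-1.16039437e-01  3.31651672e-01  1.42443442e+00  4.44234938e-05
  1.38548745e+00 -1.68593436e+00] [-0.78397552 -0.30463473 -3.57964863]
```

View pics/d.png

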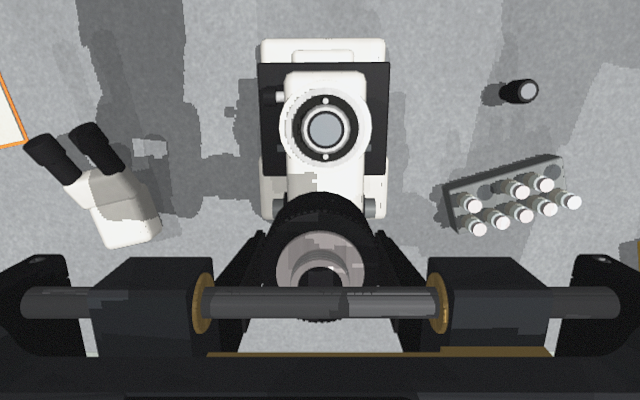

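The mount is at (325,128), with its pins at (326,101) and (326,157) along world x. The held adapter's thread ring is at (320,270). Next I'll measure both in the tool frame.

Run:
```python
from h import *
w=dict(np.load('w2.npz'));R=w['range_z'];T=w['tool_from_camera']
v,u=np.mgrid[:400,:640];P=np.stack([(u-w['cx'])/w['fx']*R,(v-w['cy'])/w['fy']*R,R],-1)@T[:3,:3].T+T[:3,3]
print('fx',w['fx'])
def fitc(a):
    A=np.c_[2*a,np.ones(len(a))];x=np.linalg.lstsq(A,(a**2).sum(1),rcond=None)[0];return x[:2],np.sqrt(x[2]+x[0]**2+x[1]**2)
def rfit(a):
    for k in range(4):
        c,r=fitc(a);d=abs(np.linalg.norm(a-c,axis=1)-r);a=a[d<max(.4,2*np.median(d))]
    return c,r,len(a)
# adapter
box=(slice(190,325),slice(265,385));z=P[box][...,2];z=z[R[box]>0]
h,e=np.histogram(z,np.arange(-60,10,2));print([(int(b),int(a)) for a,b in zip(h,e) if a>100])
g=cv2.cvtColor(w['image'],6)
np.save('P.npy',P)
# mount: spigot & pins
for n,uu,vv,zz in(('spig',325,128,253.5),('pinF',326,101,248),('pinR',326,157,248)):
    p=wray(w,w,uu,vv,zz);print(n,p,'tool',totool(w,p-w['eef_pos']),'range P',P[vv,uu])
cv2.imwrite('pics/e.png',np.hstack([cv2.resize(w['image'][80:180,275:375],(400,400),interpolation=0),cv2.resize(w['image'][185:325,250:390],(400,400),interpolation=0)]))
```

```text
fx 344.05640432984404
[(-44, 444), (-42, 912), (-40, 133), (-38, 118), (-36, 114), (-32, 1891), (-30, 471), (-28, 2932), (-26, 820), (-24, 181), (-22, 136), (-20, 130), (-18, 132), (-16, 130), (-14, 115), (-12, 115), (-10, 113)]
spig [535.71091929   2.55913391 253.5       ] tool [ 55.07405055   5.00934594 108.0743752 ] range P [ 55.21789362   4.97855635 105.97550028]
pinF [514.97052696   3.35077357 248.        ] tool [ 75.81528638   5.78189348 113.57390915] range P [ 75.80279932   5.74343886 111.32467256]
pinR [559.76624079   3.56756083 248.        ] tool [ 31.01978829   6.03942652 113.57499502] range P [ 31.28934441   6.0074201  111.79687376]
```

View pics/e.png

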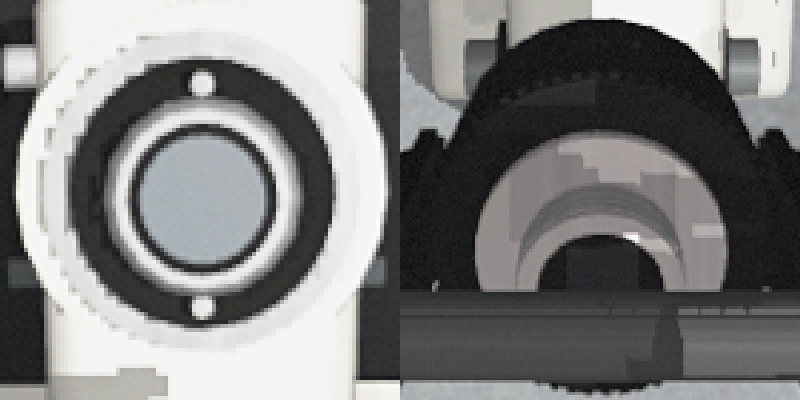

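The crop puts the pins at (325.75,100.75) and (325.75,156.75), and the adapter's bright disc centre at about (320.5,274.6) with a 44 px radius.

Run:
```python
from h import *
w=dict(np.load('w2.npz'));T=w['tool_from_camera'];P=np.load('P.npy');g=cv2.cvtColor(w['image'],6)
def tp(u,v,z):
    d=T[:3,:3]@np.array([(u-w['cx'])/w['fx'],(v-w['cy'])/w['fy'],1]);return T[:3,3]+d*(z-T[2,3])/d[2]
print('cx',w['cx'],w['cy'])
L=[];RR=[]
for v in range(232,286,3):
    m=np.where(g[v,270:375]>70)[0]
    if len(m): L.append((270+m[0]-.5,v));RR.append((270+m[-1]+.5,v))
E=np.array(L+RR,float)
for z in(-26,-28):
    Q=np.array([tp(u,v,z)[:2] for u,v in E]);
    for k in range(4):
        A=np.c_[2*Q,np.ones(len(Q))];x=np.linalg.lstsq(A,(Q**2).sum(1),rcond=None)[0];r=np.sqrt(x[2]+x[0]**2+x[1]**2);d=abs(np.linalg.norm(Q-x[:2],axis=1)-r);Q=Q[d<max(.3,2.5*np.median(d))]
    print(z,x[:2],r,len(Q),np.median(d))
# depth points of disc
print(P[245,300:345:6])
# collar outer top edge at column 320
print([tp(320,v,-25)[0] for v in(191,192,193)], [tp(320,v,-25)[0] for v in(321,322)])
```

```text
cx 319.7696693645551 199.0743160163066
-26 [-1.89112994  0.90635496] 20.714155505051682 31 0.08847527948112344
-28 [-0.84459868  0.90638343] 20.42938274859408 31 0.08725894463176687
[[ 13.61813161  -7.84626893 -30.04890278]
 [ 14.14400995  -5.1338588  -31.26966619]
 [ 14.06007606  -2.50195556 -31.06756232]
 [ 14.18902105   0.14024159 -31.36220828]
 [ 14.13083095   2.77714362 -31.22016826]
 [ 13.47363369   5.46427212 -29.6801659 ]
 [ 14.04346933   8.06343371 -31.00377642]
 [ 14.3000314   10.66376609 -31.59632885]]
[np.float64(37.03539131931566), np.float64(36.582080966805364), np.float64(36.128038828964506)] [np.float64(-28.737968024731217), np.float64(-29.30363253924689)]
```

```bash
python3 -m pendant '[[[0.4,0.015,0.001,0,0],[0.4,0.03,0.003,0,0],[0.4,0.045,0.005,0.01,0],[0.4,0.0535,0.005,0.03,0],[0.4,0.0535,0.005,0.055,0],[0.4,0.0535,0.005,0.075,0],[0.4,0.0535,0.005,0.085,0],[0.4,0.0535,0.005,0.087,0]]]'; python3 -m pendant '[[[0.4,0,0,0,0],[0.4,0,0,0,0],[0.4,0,0,0,0],[0.4,0,0,0,0],[0.4,0,0,0,0],[0.4,0,0,0,0],[0.4,0,0,0,0],[0.4,0,0,0,0]]]'
python3 - <<'E'
from h import *
from cell import env
s=env.state();print(s['eef_pos'],s['tcp_rot'],s['joints'],s['ft_force'],s['moment'])
a=env.read_camera('side')['image'][130:230,270:370];b=env.read_camera('wrist')['image'][100:400,170:470]
cv2.imwrite('pics/f.png',np.hstack([cv2.resize(a,(400,400)),cv2.resize(b,(400,400))]))
E
```

```text
t: 7.4
eef_pos: [537.1, 2.7, 273.8]
tcp_rot: [3.141, -0.001, 3.141]
ft_force: [-0.3, 0.3, -2.4]
opening: 0.604
t: 8.2
eef_pos: [537.3, 2.6, 274.6]
tcp_rot: [3.142, 0.0, 3.141]
ft_force: [-0.3, -1.0, -3.2]
opening: 0.605
[537.31995648   2.64726548 274.56965717] [3.14151978e+00 6.34834379e-05 3.14082801e+00] [-1.18067732e-01  3.06672941e-01  1.69180742e+00  8.76997978e-05
  1.14305778e+00 -1.68813580e+00] [-0.29326417 -0.99991065 -3.1577873 ] [0.00270867 0.03598518 0.02412787]
```

View pics/f.png

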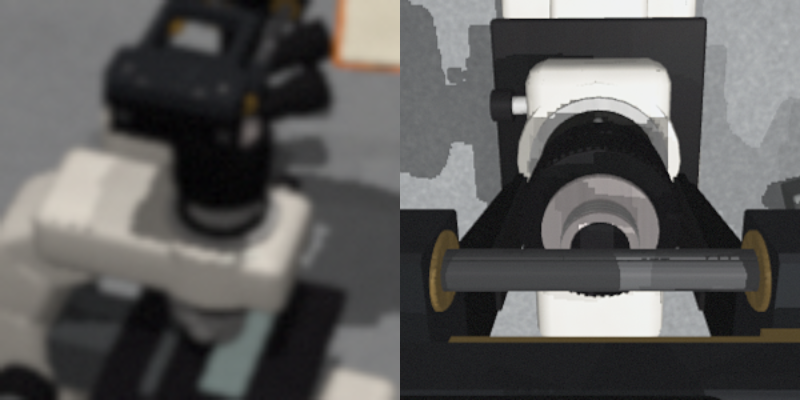

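Side and wrist views show the adapter just above the mount and concentric with it. I'll descend gently and watch the force.

```bash
python3 -m pendant '[[[0.4,0,0,0.002,0],[0.4,0,0,0.004,0],[0.4,0,0,0.006,0],[0.4,0,0,0.008,0],[0.4,0,0,0.009,0],[0.4,0,0,0.010,0],[0.4,0,0,0.011,0],[0.4,0,0,0.012,0]]]'; python3 -m pendant '[[[0.4,0,0,0.0005,0],[0.4,0,0,0.001,0],[0.4,0,0,0.0015,0],[0.4,0,0,0.002,0],[0.4,0,0,0.002,0],[0.4,0,0,0.002,0],[0.4,0,0,0.002,0],[0.4,0,0,0.002,0]]]'; python3 -c "
from cell import env
s=env.state();print(s['eef_pos'],s['ft_force'],s['moment'])"
```

```text
t: 9.1
eef_pos: [537.3, 2.6, 262.5]
tcp_rot: [3.142, 0.0, 3.141]
ft_force: [1.0, -1.4, -3.0]
opening: 0.604
t: 9.9
eef_pos: [537.3, 2.6, 260.6]
tcp_rot: [3.141, 0.0, 3.141]
ft_force: [-0.4, 0.3, -4.9]
opening: 0.606
[537.30775155   2.63660099 260.57421329] [-0.42102542  0.30205864 -4.92868591] [ 0.04698498 -0.01251897 -0.02424695]
```

```bash
python3 -m pendant '[[[0.4,0,0,0.0003,0],[0.4,0,0,0.0005,0],[0.4,0,0,0.0008,0],[0.4,0,0,0.001,0],[0.4,0,0,0.001,0],[0.4,0,0,0.001,0],[0.4,0,0,0.001,0],[0.4,0,0,0.001,0]]]'; python3 -m pendant '[[[0.4,0,0,0.0003,0],[0.4,0,0,0.0005,0],[0.4,0,0,0.0008,0],[0.4,0,0,0.001,0],[0.4,0,0,0.001,0],[0.4,0,0,0.001,0],[0.4,0,0,0.001,0],[0.4,0,0,0.001,0]]]'; python3 -c "
from cell import env
s=env.state();print(s['eef_pos'],s['ft_force'],s['moment'])"
```

```text
t: 10.7
eef_pos: [537.4, 2.6, 259.7]
tcp_rot: [3.142, 0.0, 3.141]
ft_force: [-0.1, 0.1, -0.3]
opening: 0.605
t: 11.5
eef_pos: [537.5, 2.6, 259.5]
tcp_rot: [-3.142, 0.001, 3.141]
ft_force: [-1.8, 0.5, 8.3]
opening: 0.605
[537.49913787   2.63730718 259.45024285] [-1.79004152  0.4795301   8.33316075] [ 0.08078361  0.57745589 -0.02089535]
```

Contact is on the pins at TCP z≈259.5, as predicted. I'll ease off slightly and turn while pressing lightly.

```bash
python3 -m pendant '[[[0.4,0,0,-0.0002,0.03],[0.4,0,0,-0.0002,0.07],[0.4,0,0,-0.0002,0.11],[0.4,0,0,-0.0002,0.15],[0.4,0,0,-0.0002,0.19],[0.4,0,0,-0.0002,0.23],[0.4,0,0,-0.0002,0.27],[0.4,0,0,-0.0002,0.3]]]'; python3 -c "
from cell import env
s=env.state();print(s['eef_pos'],s['ft_force'],s['moment'],s['joints'][5])"
```

```text
t: 12.3
eef_pos: [537.7, 2.0, 259.5]
tcp_rot: [-3.141, 0.002, 2.84]
ft_force: [-0.8, -3.4, 7.0]
opening: 0.602
[537.69210938   2.02025802 259.47736271] [-0.78339977 -3.40489388  7.00663129] [-0.72367907  0.32768065  0.10971026] -1.3867215074329322
```

```bash
python3 -m pendant '[[[0.4,0,0,0,0.03],[0.4,0,0,0,0.07],[0.4,0,0,0,0.11],[0.4,0,0,0,0.15],[0.4,0,0,0,0.19],[0.4,0,0,0,0.23],[0.4,0,0,0,0.27],[0.4,0,0,0,0.3]]]'; python3 -c "
from cell import env
s=env.state();print(s['eef_pos'],s['ft_force'],s['moment'],s['joints'][5])"
```

```text
t: 13.1
eef_pos: [537.0, 2.1, 258.3]
tcp_rot: [-3.14, -0.0, 2.539]
ft_force: [-1.0, -5.3, -2.4]
opening: 0.605
[537.04920085   2.09314739 258.3281852 ] [-1.01817019 -5.34283893 -2.42999388] [-0.93081659  0.26549394  0.04525942] -1.0865740198067726
```

It dropped 1.2 mm below the pin tops with no upward force, so the keyways are over the pins. I'll lower it gently.

```bash
python3 -m pendant '[[[0.4,0,0,0.0004,0],[0.4,0,0,0.0008,0],[0.4,0,0,0.0012,0],[0.4,0,0,0.0016,0],[0.4,0,0,0.002,0],[0.4,0,0,0.002,0],[0.4,0,0,0.002,0],[0.4,0,0,0.002,0]]]'; python3 -c "
from cell import env
s=env.state();print(s['eef_pos'],s['ft_force'],s['moment'],s['joints'][5])"
```

```text
t: 13.9
eef_pos: [536.9, 2.3, 256.5]
tcp_rot: [-3.14, -0.001, 2.541]
ft_force: [-2.8, -4.6, -1.2]
opening: 0.606
[536.86960369   2.27178655 256.5427905 ] [-2.81400778 -4.5766115  -1.19218476] [-0.97964827  0.68908449  0.05151956] -1.0887118927173554
```

```bash
python3 -m pendant '[[[0.4,0,-0.0002,0.0004,0],[0.4,0,-0.0004,0.0008,0],[0.4,0,-0.0005,0.0012,0],[0.4,0,-0.0005,0.0016,0],[0.4,0,-0.0005,0.002,0],[0.4,0,-0.0005,0.002,0],[0.4,0,-0.0005,0.002,0],[0.4,0,-0.0005,0.002,0]]]'; python3 -c "
from cell import env
s=env.state();print(s['eef_pos'],s['ft_force'],s['moment'],s['joints'][5])"; python3 -m pendant '[[[0.4,0,0,0.0004,0],[0.4,0,0,0.0008,0],[0.4,0,0,0.0012,0],[0.4,0,0,0.0016,0],[0.4,0,0,0.002,0],[0.4,0,0,0.002,0],[0.4,0,0,0.002,0],[0.4,0,0,0.002,0]]]'; python3 -c "
from cell import env
s=env.state();print(s['eef_pos'],s['ft_force'],s['moment'],s['joints'][5])"
```

```text
t: 14.7
eef_pos: [536.9, 2.2, 254.8]
tcp_rot: [-3.141, -0.0, 2.541]
ft_force: [-3.4, -4.4, -0.4]
opening: 0.603
[536.9059299    2.16942191 254.79055909] [-3.3774243  -4.35891224 -0.35091522] [-0.86490099  0.6818392   0.00979775] -1.0890067871617513
t: 15.5
eef_pos: [536.9, 2.2, 253.3]
tcp_rot: [3.142, 0.0, 2.541]
ft_force: [-5.6, -3.8, 4.9]
opening: 0.604
[536.92696615   2.15589386 253.34974164] [-5.60799705 -3.83953507  4.85736573] [-0.9178277   1.03840588 -0.02840287] -1.0890384037201029
```

```bash
for i in 1; do python3 -m pendant '[[[0.4,0,-0.0002,0.0003,0],[0.4,0.0002,-0.0004,0.0006,0],[0.4,0.0002,-0.0005,0.0009,0],[0.4,0.0002,-0.0005,0.0012,0],[0.4,0.0002,-0.0005,0.0015,0],[0.4,0.0002,-0.0005,0.0015,0],[0.4,0.0002,-0.0005,0.0015,0],[0.4,0.0002,-0.0005,0.0015,0]]]'; done; python3 -c "
from cell import env
s=env.state();print(s['eef_pos'],s['ft_force'],s['moment'],s['joints'][5])"; python3 -m pendant '[[[0.4,0,0,0.0003,0],[0.4,0,0,0.0006,0],[0.4,0,0,0.0009,0],[0.4,0,0,0.001,0],[0.4,0,0,0.001,0],[0.4,0,0,0.001,0],[0.4,0,0,0.001,0],[0.4,0,0,0.001,0]]]'; python3 -c "
from cell import env
s=env.state();print(s['eef_pos'],s['ft_force'],s['moment'],s['joints'][5])"
```

```text
t: 16.3
eef_pos: [536.9, 2.1, 252.1]
tcp_rot: [3.14, 0.001, 2.541]
ft_force: [-3.3, -2.5, 6.2]
opening: 0.603
[536.89113448   2.12060923 252.14640287] [-3.3092395  -2.48352396  6.20949257] [-0.4770786   0.7494173   0.01628101] -1.0896426297556108
t: 17.1
eef_pos: [536.9, 2.1, 251.8]
tcp_rot: [3.14, 0.002, 2.541]
ft_force: [-5.8, -2.3, 11.4]
opening: 0.608
[536.91553748   2.11063309 251.75821215] [-5.75824431 -2.29558645 11.44162636] [-0.50945194  1.10143725 -0.00402415] -1.0896494560309933
```

```bash
python3 -m pendant '[[[0.4,0.0001,-0.0001,0.0003,0],[0.4,0.0002,-0.0002,0.0006,0],[0.4,0.0003,-0.0003,0.0009,0],[0.4,0.0003,-0.0003,0.001,0],[0.4,0.0003,-0.0003,0.001,0],[0.4,0.0003,-0.0003,0.001,0],[0.4,0.0003,-0.0003,0.001,0],[0.4,0.0003,-0.0003,0.001,0]]]'
python3 - <<'E'
from h import *
from cell import env
s=env.state();print(s['eef_pos'],s['ft_force'],s['moment'],s['tcp_rot'])
a=env.read_camera('side')['image'][140:220,280:380];b=env.read_camera('wrist')['image'][100:400,170:470]
cv2.imwrite('pics/g.png',np.hstack([cv2.resize(a,(500,400),interpolation=2),cv2.resize(b,(300,400))]))
E
```

```text
t: 17.9
eef_pos: [537.0, 2.1, 251.7]
tcp_rot: [3.139, 0.003, 2.541]
ft_force: [-5.5, -1.5, 20.7]
opening: 0.601
[536.96283383   2.07688127 251.74183974] [-5.49670519 -1.50048954 20.73435421] [-0.49743678  1.33179131 -0.02821941] [3.13922439 0.00345257 2.54097457]
```

View pics/g.png

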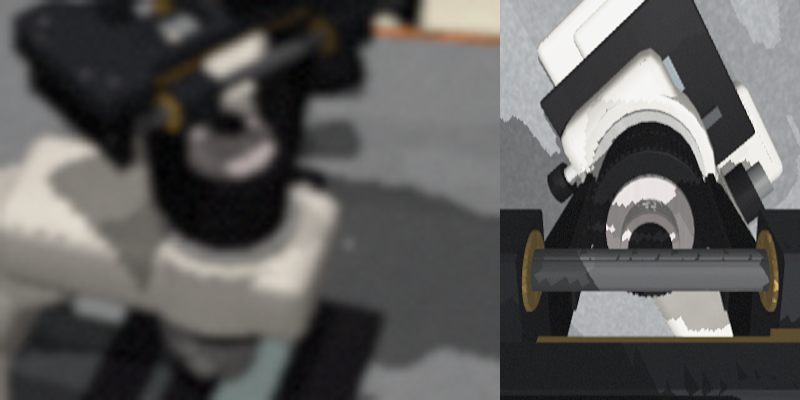

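Firm stop at 251.74, against 251.8 predicted from the bench. A small wiggle, plus relief of the side load, will check that it is truly bottomed and not jammed.

```bash
python3 -m pendant '[[[0.4,0.0002,-0.0001,0,0.015],[0.4,0.0003,-0.0002,0,0.025],[0.4,0.0004,-0.0003,0,0],[0.4,0.0004,-0.0003,0,-0.025],[0.4,0.0004,-0.0003,0,-0.025],[0.4,0.0004,-0.0003,0,0],[0.4,0.0004,-0.0003,0,0],[0.4,0.0004,-0.0003,0,0]]]'; python3 -c "
from cell import env
s=env.state();print(s['eef_pos'],s['ft_force'],s['moment'],s['tcp_rot'])"
```

```text
t: 18.8
eef_pos: [537.2, 1.8, 251.7]
tcp_rot: [3.139, 0.005, 2.541]
ft_force: [-2.2, -2.1, 16.5]
opening: 0.603
[537.15406671   1.84345526 251.74179143] [-2.21351424 -2.1162657  16.5061397 ] [-0.67372555  0.61837306 -0.02745276] [3.13868762 0.00496806 2.54086062]
```

```bash
python3 -m pendant '[[[0.4,0,-0.0002,0.0003,0],[0.4,0,-0.0004,0.0006,0],[0.4,0,-0.0005,0.0008,0],[0.4,0,-0.0005,0.0008,0],[0.4,0,-0.0005,0.0008,0],[0.4,0,-0.0005,0.0008,0],[0.4,0,-0.0005,0.0008,0],[0.4,0,-0.0005,0.0008,0]]]'; python3 -c "
from cell import env
import numpy as np
for i in range(4):
  s=env.state();print(s['eef_pos'],s['ft_force'],s['moment'],s['tcp_rot']);env.read_camera('side')"
```

```text
t: 19.6
eef_pos: [537.2, 1.8, 251.7]
tcp_rot: [3.137, 0.006, 2.541]
ft_force: [-2.9, 1.1, 24.4]
opening: 0.604
[537.19257584   1.77939094 251.7261557 ] [-2.94821039  1.14063474 24.36454474] [-0.24346529  0.89126707 -0.1207041 ] [3.13739452 0.00587158 2.54084783]
[537.16874562   1.78093986 251.69379617] [-1.85855122  2.04262587 23.09078762] [-0.21674895  0.86750338 -0.03760791] [3.13745385 0.00579968 2.54081339]
[537.19993702   1.77260834 251.71693892] [-2.67701782  0.8158306  24.52390675] [-0.17715501  0.8268563  -0.03226276] [3.13742896 0.00589355 2.54091891]
[537.18907128   1.77490982 251.70789843] [-2.91713435  0.77085039 23.78605855] [-0.19229568  0.89699913 -0.10643799] [3.13741681 0.00586763 2.54085744]
```

The tool axis is leaning about 0.4° in the arm's plane, from vertical-load compliance plus my −x shifts. I'll ease the press and shift back +x to level it.

```bash
python3 -m pendant '[[[0.4,-0.0001,0.0001,-0.0003,0],[0.4,-0.0003,0.0002,-0.0005,0],[0.4,-0.0005,0.0003,-0.0007,0],[0.4,-0.0005,0.0003,-0.0007,0],[0.4,-0.0005,0.0003,-0.0007,0],[0.4,-0.0005,0.0003,-0.0007,0],[0.4,-0.0005,0.0003,-0.0007,0],[0.4,-0.0005,0.0003,-0.0007,0]]]'
cat > st.py <<'E'
from h import *
from cell import env
s=env.state();F=s['ft_force'];M=s['moment'];print(s['t'],s['eef_pos'],F,M,'toolz',Ro.from_euler('xyz',s['tcp_rot']).as_matrix()[:,2],'resid',M[0]-.22*F[1],M[1]+.22*F[0])
E
python3 st.py
```

```text
t: 20.6
eef_pos: [537.2, 1.8, 251.7]
tcp_rot: [3.138, 0.004, 2.541]
ft_force: [-3.6, 1.0, 19.3]
opening: 0.604
20.6 [537.16947038   1.79235976 251.73330743] [-3.55633646  1.04449617 19.34132839] [-0.20873484  0.97292202 -0.10519381] toolz [ 5.21278313e-03  3.60765283e-04 -9.99986348e-01] resid -0.43852399277544457 0.19052799956484234
```

```bash
python3 -m pendant '[[[0.4,-0.0001,0.0001,-0.0003,0],[0.4,-0.0003,0.0002,-0.0005,0],[0.4,-0.0005,0.0003,-0.0006,0],[0.4,-0.0006,0.0004,-0.0006,0],[0.4,-0.0006,0.0004,-0.0006,0],[0.4,-0.0006,0.0004,-0.0006,0],[0.4,-0.0006,0.0004,-0.0006,0],[0.4,-0.0006,0.0004,-0.0006,0]]]'; python3 st.py
```

```text
t: 21.4
eef_pos: [537.2, 1.8, 251.8]
tcp_rot: [3.139, 0.002, 2.541]
ft_force: [-5.0, 0.0, 16.4]
opening: 0.605
21.4 [537.18790643   1.82238077 251.7623054 ] [-4.97675788  0.045501   16.39209861] [-0.2809204   1.28023828 -0.0908167 ] toolz [ 3.10685314e-03  4.99924068e-04 -9.99995049e-01] resid -0.29093061798422315 0.18535154277180932
```

```bash
python3 -m pendant '[[[0.4,-0.0001,0.0001,0,0],[0.4,-0.0003,0.0002,0,0],[0.4,-0.0005,0.0003,0,0],[0.4,-0.0006,0.0004,0,0],[0.4,-0.0006,0.0004,0,0],[0.4,-0.0006,0.0004,0,0],[0.4,-0.0006,0.0004,0,0],[0.4,-0.0006,0.0004,0,0]]]'; python3 st.py
python3 - <<'E'
from h import *
from cell import env
a=env.read_camera('side')['image'][140:220,280:380];b=env.read_camera('top')['image'][100:250,160:480]
cv2.imwrite('pics/i.png',np.vstack([cv2.resize(a,(375,300),interpolation=2),]) if 0 else np.hstack([cv2.resize(a,(320,300),interpolation=2),cv2.resize(b,(480,300),interpolation=2)]))
E
```

```text
t: 22.2
eef_pos: [537.2, 1.8, 251.7]
tcp_rot: [3.14, 0.001, 2.541]
ft_force: [-10.0, 0.7, 18.9]
opening: 0.603
22.2 [537.20322842   1.83137059 251.69554603] [-10.04736186   0.68781495  18.91600108] [-0.2705667   1.98386764 -0.13248038] toolz [ 1.40634711e-03  5.07395617e-04 -9.99998882e-01] resid -0.42188598968514196 -0.2265519666275575
```

View pics/i.png

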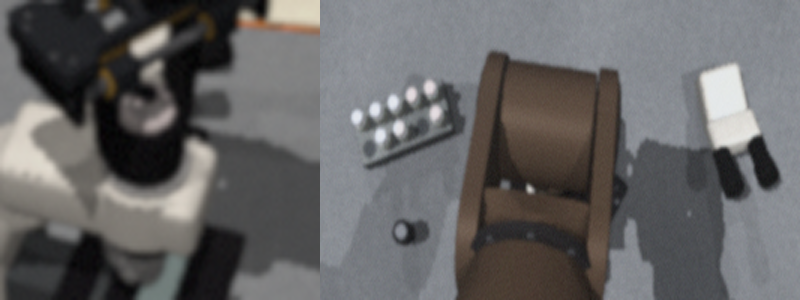

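The adapter sits flush on the mount. The tool's lean is down to 0.09° and it's pressing at 19 N. The rack, eyepiece and head look undisturbed, so I'm handing in.

```bash
python3 -c "
from cell import env
print(env.job_done())"; python3 st.py
```

```text
the job is handed in; nothing more can be done
None
the job is handed in; nothing more can be done
```

I set the adapter over the spigot and turned it about 20–34° under a light push (about 7–8 N) until the keyways dropped over the pins. I then pressed it down past the seal and handed the job in while still gripping and pressing it.

**Last checks, at t ≈ 22 s:**
- **Height:** the tool stopped firmly at z = 251.7 mm, against 251.8 mm predicted from the bench grasp. It did not go lower when I wiggled it or pressed harder.
- **Force:** about 19 N upward on the wrist, more than the 8 N needed to hold the seal down.
- **Level:** the tool leaned about 0.09°.
- **Bystanders:** the rack, eyepiece and head looked undisturbed in the last top view.

**What disagreed or stayed uncertain:**
- **Drop from the pins:** it measured about 7.7 mm instead of 8, so flushness is known to about 0.3 mm.
- **Side load:** about 10 N remained along −x, left over from levelling the tool.
- **Adapter level:** I judged this from the tool's tilt and the wrist moments; the pictures are too coarse to show it directly.

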